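# Fit a lifting lug in a cover's keyhole and proof-pull it

### The job

Take the steel lifting lug from its wooden stand, put its headed stud down through the wide end of the keyhole in the stainless cover and slide it fully home, without jamming or forcing it, to the end of the narrow slot. Prove that it holds: pull straight up on it with about 15 N and keep that up for two seconds, never with more than 30 N. Then ease it down, let go and leave it standing upright in the slot, flange flat on the sheet, with the other things on the table left alone.

Things in the scene. Friction and masses are not known exactly. Their poses are not given: they have to be found in the camera images.
- cover: Folded stainless sheet cover, 220 (its x) by 180 (its y) by 60 mm high, 4 mm sheet, fixed to the table. Origin: centre of its underside, z up. Its flat top, 60 mm above the origin, has one keyhole: a square opening 29 x 29 mm centred 20 mm to the -x side of the middle and, leading from it towards the cover's +x, a slot 15 mm wide. Its yaw varies.
- keyhole_entry (a point): Centre of the square 29 mm opening of the keyhole, level with the top of the sheet; axes as the cover. The slot leads from here along +x.
- keyhole_home (a point): Centre of the stud when it is fully home against the closed end of the slot, level with the top of the sheet, 40 mm along the cover's +x from keyhole_entry; axes as the cover. The slot ends 6 mm (the neck's radius) beyond this point.
- backing: Steel backing under the cover's sheet, out of sight, fixed to the cover: two stiff flat rails 46 mm long, 18 mm apart, one along each side of the slot, under which the lug's head slides. Origin: underside of the sheet at the cover's middle (56 mm up). How far the rails hang below the origin is not given by this pose: it differs each time, 3 to 15 mm to their undersides.
- lug: Loose steel lifting lug, 0.15 to 0.31 kg, upright in the stand at the start. Origin: centre of the underside of its round flange (44 mm diameter, 6 mm thick), z up. Above it a flat shank and an eye, top at 59 mm; below it a headed stud, 27 mm long. Any yaw fits the keyhole. At the start the flange rests on the stand's top, 45 mm over the table.
- lug_shank (a point): Middle of the lug's flat shank, 23 mm above the lug's origin; axes as the lug. The shank is 40 mm along x, 12 mm along y (grip it across these 12 mm) and spans 6 to 40 mm above the origin; a round-bar eye 12 mm thick in the same plane tops it.
- lug_foot (a point): Foot of the lug's stud, 27 mm below its origin. Stud: round neck 12 mm diameter, 21 mm long, then a round head 24 mm diameter, 6 mm thick, chamfered. Because the backing rails under the sheet hang at an unseen depth that differs each time, in the slot the lug lifts freely by 2 to 14 mm, then the head meets the rails and the joint is rigid.
- stand: Light wooden block 90 x 90 x 45 mm high, fixed, with a square pocket 33 mm wide and 33 mm deep in the middle of its top, in which the lug's stud stands loosely. Origin: centre of its underside.
- flask: Bystander: green upright flask, 72 mm diameter, 200 mm high. Origin: centre of its underside. Leave alone.
- beaker: Bystander: open blue plastic cup, 80 mm diameter at the rim, 100 mm high. Origin: centre of its underside. Leave alone.
- bar_block: Bystander: dark steel bar 100 (its x) x 30 x 30 mm lying on the table. Origin: centre of its underside. Leave alone.
- tape_roll: Bystander: roll of tape lying flat, 90 mm diameter, 24 mm high. Origin: centre of its underside. Leave alone.

How it is judged:
By the outcome, as a careful person would: the job done as asked, in the order asked, and still so for the second after the job is handed in, with the robot touching nothing.
It also fails if it takes over 72 s, if anything falls off the work surface, if the arm or the gripper's body presses on something with over 40 N, if the wrist force passes 120 N, or if a joint passes its speed limit or range.

### The arm

A 6-joint arm with a two-finger parallel gripper is mounted at the origin on the work surface. World frame = base frame: x ahead of the robot, y to its left, z up, the work surface at z = 0. Lengths are in mm, angles in rad, forces in N, time in s.
With the tool pointing down it reaches from about 275 to 1000 mm from the base axis. Payload 8.4 kg.
Tool frame: the origin (TCP) lies at the very end of the fingers, on their centre line; the grasp point (between the pads) lies 19 mm behind it (r.tcp_to_grasp is the distance from the TCP to the grasp point, in mm); z points along the fingers, y is the line along which they close (so a half turn about z gives the same grasp; the last joint's range is limited). The gripper opens to 85 mm and grips with 20 to 120 N. Pads are 22 mm wide; open, the fingers measure 114 mm over their backs; the gripper's body (76 mm by 85 mm) begins 54 mm behind the grasp point. The pads swing forward as they close: fully open they stand 13 mm farther back than shut.
Start: joints at [-0.002, 0.353, 1.633, -0, 1.155, -0.002], TCP at [625.002, -0, 231.281] pointing down, gripper open.
Joint ranges: [-2.63, 2.63], [-0.92, 2.1], [0.06, 2.66], [-1.3, 4.44], [0, 2.69], [-3.02, 3.02]. Speed limits (rad/s): [2.22, 2.22, 2.79, 3.14, 3.14, 3.14].

### API

Orientations are given as [roll, pitch, yaw] about the fixed x, y, z axes, in that order (R = Rz(yaw) Ry(pitch) Rx(roll)).
In Python, from rig import r gives the robot as it stands. The module is installed in compiled form; this text tells all that it offers.
- The arm moves only by the tool play_rows, never from a script. Its argument "rows" is a list of rows, each an object with "dp": the shift along the tool's x, y, z in units of 40 mm (1.0 is 40 mm), a list of three; "turn": the turn, a rotation vector about the tool's x, y, z in units of 6 degrees (1.0 is 6 degrees), a list of three; "fingers": the closure, from 0 (fully open) to 1 (shut). In form: [{"dp": [tx, ty, tz], "turn": [wx, wy, wz], "fingers": fingers}, ...]. A call has 1 to 5 rows; each row shifts and turns the commanded pose from where the row before left it, along the tool's axes as they then stand; what a row does not reach is not made up. A row lasts 1/12 s, in which the tool goes at most 41.7 mm and 7.16 degrees, less where a joint would pass 70% of its speed; a pose out of reach is approached as far as the arm can. A call is refused whole if a number of a shift passes 1 or a number of a turn 1, either way. A call with a gripper value outside its range is refused whole. The fingers move at their own pace and stop on an object; "force" is the grip in N (left out, the last holds). Time passes only in rows, so rows that do not move let the fingers close. It gives the time, the measured TCP pose, the force, the opening and the grip force at its end, in the units of the state.
- r.sense(): the state, without advancing time (a new reading comes with each control period).
- r.grab_frame(name): name is "scene" or "side" or "wrist"; returns a dict with "pixels" (480x640x3 uint8, red, green, blue), "fx", "fy", "cx", "cy" (pixels), "pose" (4x4, takes a point from camera to world coordinates). Camera axes: x right, y down, z forward; pixel columns grow to the right and rows downward; lengths in mm; the calibration is good to about 2 mm. The wrist camera is an equidistant fisheye: a pixel r from the principal point sees the ray r / f radians off the axis. A picture is of the moment at which its call begins. There is no depth.
- r.sign_off(): hands the job in; it is judged then, once.
The state is a dict: "clock": time; "qpos": joint angles; "qvel": joint speeds; "joint_efforts": joint torques, N m; "eef_pos": TCP position; "tcp_rot": TCP orientation; "contact_force": force on the tool from outside, world axes, zero at the start; "wrist_torque": the same for the moment, N m; "opening": opening from 0.0 (shut) to 1.0 (fully open); "grasp_force": force on a finger pad.
Only numpy, scipy, OpenCV 4.12 (cv2) and the standard library are available. Lean on these libraries where they do the work, as an engineer would, in place of code of your own. Each camera call takes 0.05 s, during which the arm holds its last target. There are 200 camera calls.

## Working session

There is one attempt and no reset: what is moved stays moved. The work goes in short steps, Python scripts to look and compute and a tool call to move; the robot and the scene stay as the last step left them, time stands still between calls to the robot, and variables do not carry over. Pictures are saved under pics/ and viewed, at most 10 in all, crops included, and the job is handed in when it is done.

Besides the shell and the picture viewer there is one more tool, called after "Emit:" by a JSON object that holds its "api" and its "payload". play_rows: Moves the arm, as the interface text tells. Its arguments: {"type":"object","properties":{"rows":{"type":"array"},"force":{"type":"number"}},"required":["rows"]}

```bash
mkdir -p pics
cat > h.py <<'E'
import numpy as np,cv2
from rig import r
def ray(f,u,v,fish=False):
    x=(u-f['cx'])/f['fx'];y=(v-f['cy'])/f['fy']
    if fish:
        t=np.hypot(x,y);s=np.sin(t)/t if t>1e-9 else 1.;d=np.array([x*s,y*s,np.cos(t)])
    else: d=np.array([x,y,1.])
    P=np.array(f['pose']);return P[:3,3],P[:3,:3]@d
def hit(f,u,v,z,fish=False):
    o,d=ray(f,u,v,fish);return o+d*(z-o[2])/d[2]
def proj(f,p,fish=False):
    P=np.array(f['pose']);c=P[:3,:3].T@(np.array(p)-P[:3,3])
    if fish:
        t=np.arctan2(np.hypot(c[0],c[1]),c[2]);n=np.hypot(c[0],c[1])+1e-9;return f['cx']+f['fx']*t*c[0]/n,f['cy']+f['fy']*t*c[1]/n
    return f['cx']+f['fx']*c[0]/c[2],f['cy']+f['fy']*c[1]/c[2]
def shot(cam,fn):
    f=r.grab_frame(cam);cv2.imwrite('pics/'+fn,np.array(f['pixels'])[:,:,::-1])
    import pickle;pickle.dump(f,open('pics/'+fn+'.pkl','wb'));return f
def load(fn):
    import pickle;return pickle.load(open('pics/'+fn+'.pkl','rb'))
E
python3 - <<'E'
from h import *
for c in ('scene','wrist','side'):
    f=shot(c,c+'0.png');print(c,f['fx'],f['cx'],f['cy'],np.round(f['pose'],3).tolist())
print(r.sense())
E
```

```text
scene 506.3714065431244 325.81073868228356 244.72577317177462 [[0.497, 0.519, -0.695, 1587.748], [0.868, -0.308, 0.391, -547.239], [-0.011, -0.798, -0.603, 936.516], [0.0, 0.0, 0.0, 1.0]]
wrist 371.64829954431775 320.81326501199584 244.28687250140797 [[1.0, 0.001, -0.001, 625.36], [0.0, -0.957, -0.29, 73.966], [-0.001, 0.29, -0.957, 373.185], [0.0, 0.0, 0.0, 1.0]]
side 474.92948935824916 317.47610218415116 247.26812062893958 [[-0.974, -0.165, 0.158, 417.074], [-0.229, 0.687, -0.69, 838.129], [0.005, -0.708, -0.706, 923.767], [0.0, 0.0, 0.0, 1.0]]
{'clock': 0.15, 'qpos': array([-2.44351150e-03,  3.53471409e-01,  1.63397287e+00,  3.04293488e-05,
        1.15521345e+00, -2.38936307e-03]), 'qvel': array([ 7.73443446e-04, -1.30785174e-03, -2.30116255e-03,  2.93377690e-04,
        3.18583045e-04, -9.58284203e-05]), 'joint_efforts': array([-7.39769093e-04, -6.05638933e+01, -3.42338884e+01, -2.29960733e-05,
        6.16452831e-03, -4.00942213e-05]), 'eef_pos': array([ 6.24626585e+02, -1.67402668e-02,  2.30741076e+02]), 'tcp_rot': array([-3.14052765e+00, -3.03709091e-05,  1.57072986e+00]), 'contact_force': array([-0.22175607, -0.3500794 , -0.50498393]), 'wrist_torque': array([-0.00059646,  0.0489122 , -0.00311448]), 'grasp_force': 0.0, 'opening': 0.9962806624902426}
```

View pics/scene0.png

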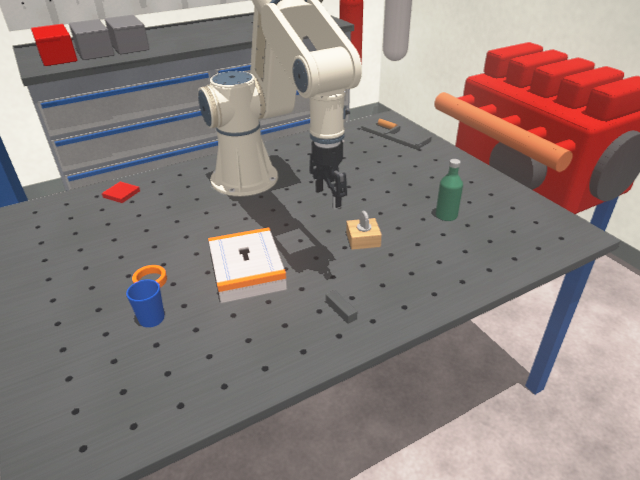

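View pics/wrist0.png

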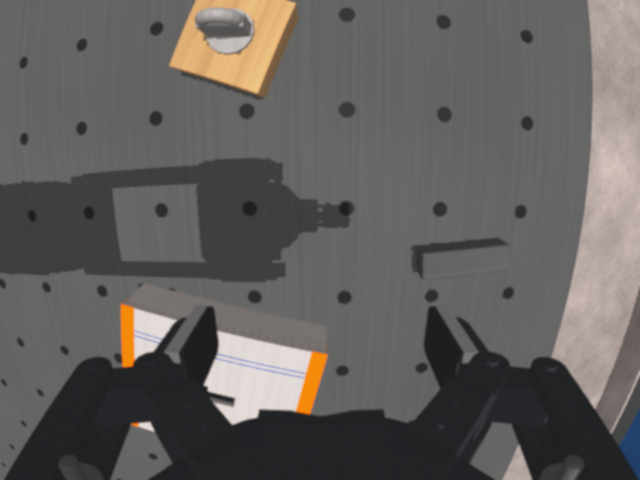

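The scene view shows the lug on its stand near (364,225) and the cover near (247,262) with the keyhole near (245,253). The wrist view shows the stand at the top (235,45) and the cover at the lower left.

Run:
```python
from h import *
a=cv2.imread('pics/scene0.png')[200:310,195:395]
a=cv2.resize(a,None,fx=4,fy=4,interpolation=cv2.INTER_CUBIC)
cv2.imwrite('pics/c1.png',a)
f=load('scene0.png')
for n,u,v,z in (('lugtop',364,212,104),('flange',364,228,48),('keyhole',245,253,60),('flask',449,215,0),('beaker',150,320,0),('tape',150,280,0)): print(n,hit(f,u,v,z).round())
w=load('wrist0.png')
for n,u,v,z in (('flange',230,38,51),('slotend',234,402,60),('bar',465,258,30)): print('w',n,hit(w,u,v,z,True).round())
s=load('side0.png')
for p in ((530,170,60),(625,130,50)): print(proj(s,p))
```

```text
lugtop [546. 170. 104.]
flange [550. 170.  48.]
keyhole [ 495. -194.   60.]
flask [575. 491.   0.]
beaker [ 556. -490.    0.]
tape [ 398. -450.    0.]
w flange [546. 164.  51.]
w slotend [ 529. -204.   60.]
w bar [773. -45.  30.]
(np.float64(334.1791898864353), np.float64(305.76331298205275))
(np.float64(298.66679373957277), np.float64(288.16841839683565))
```

View pics/c1.png

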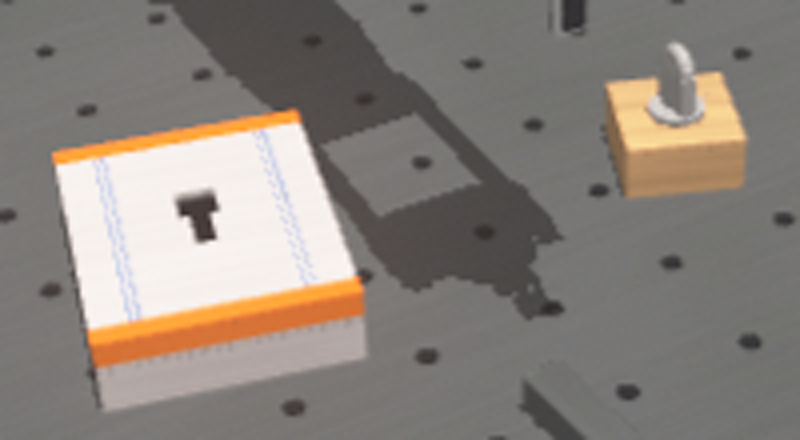

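View pics/side0.png

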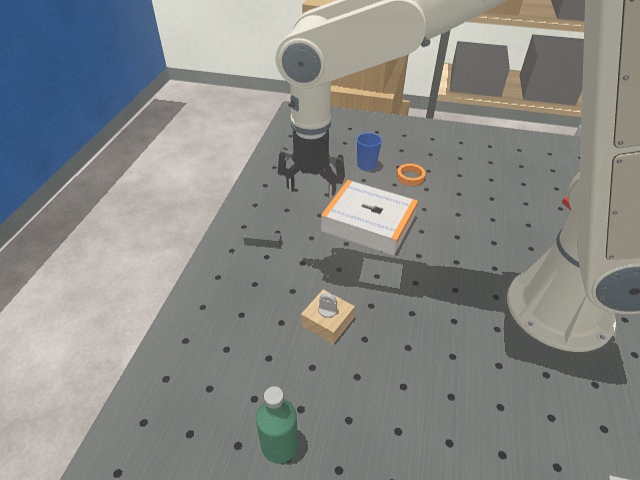

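Keyhole is at crop (197,215) with its slot running down to (205,240); the lug sits at crop (677,85). Estimates agree within a centimetre, so I move above the lug.

Emit:
{"api": "play_rows", "payload": {"rows": [{"dp": [0.83, -0.38, 0.2], "turn": [0, 0, 0], "fingers": 0}, {"dp": [0.83, -0.38, 0.2], "turn": [0, 0, 0], "fingers": 0}, {"dp": [0.83, -0.38, 0.2], "turn": [0, 0, 0], "fingers": 0}, {"dp": [0.83, -0.38, 0.2], "turn": [0, 0, 0], "fingers": 0}, {"dp": [0.83, -0.38, 0.2], "turn": [0, 0, 0], "fingers": 0}]}}

```text
clock: 0.57
eef_pos: [547.9, 167.2, 190.8]
tcp_rot: [-3.141, 0.0, 1.57]
contact_force: [0.4, 0.5, 0.8]
opening: 0.996
grasp_force: 0.0
```

Emit:
{"api": "play_rows", "payload": {"rows": [{"dp": [0, 0, 0], "turn": [0, 0, 1], "fingers": 0}, {"dp": [0, 0, 0], "turn": [0, 0, 1], "fingers": 0}, {"dp": [0, 0, 0], "turn": [0, 0, 1], "fingers": 0}, {"dp": [0, 0, 0], "turn": [0, 0, 1], "fingers": 0}, {"dp": [0, 0, 0], "turn": [0, 0, 1], "fingers": 0}]}}

```text
clock: 0.98
eef_pos: [548.7, 166.2, 191.0]
tcp_rot: [-3.141, 0.0, 1.042]
contact_force: [-0.0, -0.3, -0.4]
opening: 1.002
grasp_force: 0.0
```

Emit:
{"api": "play_rows", "payload": {"rows": [{"dp": [0, 0, 0], "turn": [0, 0, 1], "fingers": 0}, {"dp": [0, 0, 0], "turn": [0, 0, 1], "fingers": 0}, {"dp": [0, 0, 0], "turn": [0, 0, 1], "fingers": 0}, {"dp": [0, 0, 0], "turn": [0, 0, 1], "fingers": 0}, {"dp": [0, 0, 0], "turn": [0, 0, 1], "fingers": 0}]}}

```text
clock: 1.4
eef_pos: [548.8, 165.9, 191.1]
tcp_rot: [-3.141, 0.001, 0.518]
contact_force: [0.4, -0.5, -0.2]
opening: 0.997
grasp_force: 0.0
```

Emit:
{"api": "play_rows", "payload": {"rows": [{"dp": [0, 0, 0], "turn": [0, 0, 1], "fingers": 0}, {"dp": [0, 0, 0], "turn": [0, 0, 1], "fingers": 0}, {"dp": [0, 0, 0], "turn": [0, 0, 1], "fingers": 0}, {"dp": [0, 0, 0], "turn": [0, 0, 1], "fingers": 0}, {"dp": [0, 0, 0], "turn": [0, 0, 1], "fingers": 0}]}}

```text
clock: 1.82
eef_pos: [548.8, 165.9, 191.1]
tcp_rot: [3.141, 0.0, -0.005]
contact_force: [0.2, 0.5, -0.1]
opening: 0.999
grasp_force: 0.0
```

Run:
```python
from h import *
f=shot('wrist','w1.png'); s=r.sense();print(s['clock'],s['eef_pos'],s['tcp_rot'],s['qpos']);print(np.round(f['pose'],3).tolist())
g=load('scene0.png')
A,B,C,D=[hit(g,195+u/4,200+v/4,60)[:2] for u,v in((53,160),(298,113),(362,283),(90,333))]
print(A,B,C,D,(A+B+C+D)/4)
for a,b in((A,D),(B,C)): print(np.degrees(np.arctan2(*(b-a)[::-1])),np.linalg.norm(b-a))
for a,b in((A,B),(D,C)): print(np.degrees(np.arctan2(*(b-a)[::-1])),np.linalg.norm(b-a))
```

```text
1.8667 [548.83594556 165.92750339 191.08400547] [ 3.14147095e+00  3.97294053e-04 -1.25389997e-02] [2.90971916e-01 3.15883114e-01 1.78453147e+00 3.00695915e-06
 1.04159358e+00 1.87430570e+00]
[[-0.005, -0.957, -0.29, 623.421], [-1.0, 0.005, 0.001, 165.638], [0.0, 0.29, -0.957, 333.617], [0.0, 0.0, 0.0, 1.0]]
[ 382.43316139 -263.18063929] [419.74246814 -84.16304543] [ 622.67799233 -130.44224202] [ 577.7008392  -306.34729675] [ 500.63861526 -196.03330587]
-12.46555484407215 199.98206498488295
-12.846539026792044 208.14560052422354
78.22742449267999 182.86411152180708
75.65733710603325 181.5641280197161
```

View pics/w1.png

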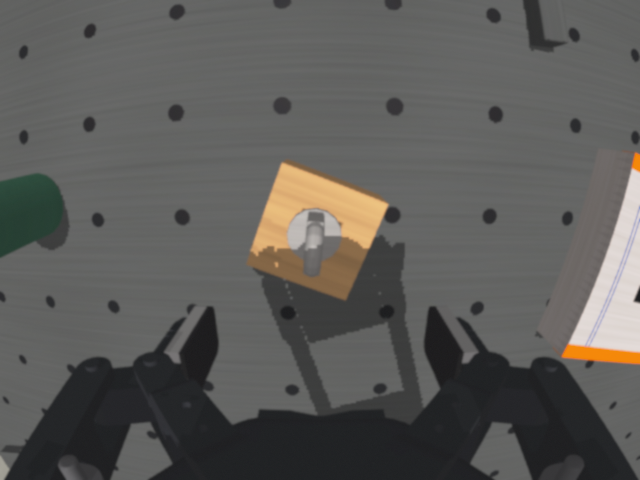

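The wrist view shows the stand centred near (318,232), the lug flange centre at (314,235), and the shank/eye running nearly along world x, from (315,215) to (313,272).

Run:
```python
from h import *
f=load('w1.png')
print(hit(f,314,235,51,True), hit(f,288,235,51,True),hit(f,341,235,51,True),hit(f,315,213,62,True))
st=[hit(f,u,v,45,True) for u,v in((283,163),(388,204),(346,299),(249,264))];print(np.round(st),np.mean(st,0))
for R in (0,0.05,-.05,.1,-.1):
  pass
a=cv2.imread('pics/w1.png')[190:310,240:400];cv2.imwrite('pics/c2.png',cv2.resize(a,None,fx=5,fy=5,interpolation=cv2.INTER_CUBIC))
```

```text
[545.32266679 171.3599196   51.        ] [545.43874529 191.93671113  51.        ] [545.22869284 150.0441351   51.        ] [565.40762523 170.23056888  62.        ]
[[602. 195.  45.]
 [569. 112.  45.]
 [487. 145.  45.]
 [519. 226.  45.]] [544.12651461 169.54213507  45.        ]
```

View pics/c2.png

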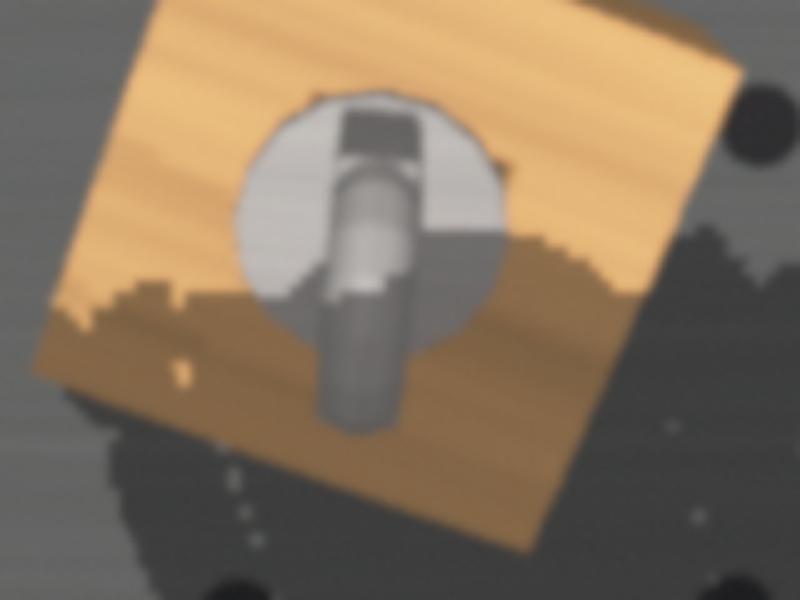

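Crop: the shank's outer end face centre at base is crop (380,112), its top at (380,155), and the eye's inner end at (360,420); the flange centre is (371,225).

Run:
```python
from h import *
f=load('w1.png')
c=lambda u,v:(240+u/5,190+v/5)
fc=hit(f,*c(371,225),51,True);print('flange',fc)
for u,v,z in((380,112,51),(380,155,85),(372,250,104),(360,415,88),(360,415,80)):
  h=hit(f,*c(u,v),z,True);d=h-fc;print(z,h.round(1),np.degrees(np.arctan2(d[1],d[0])))
for yaw in(0,5,10,15): # predict pixel of points
  y=np.radians(yaw);R=np.array([np.cos(y),np.sin(y)])
  for k,z in((20,51),(20,85),(0,104),(-16,88)):
    p=np.r_[fc[:2]+R*k,z];q=proj(f,p,True);print(yaw,k,z,round((q[0]-240)*5),round((q[1]-190)*5))
```

```text
flange [545.32187261 171.20209483  51.        ]
51 [563.5 169.6  51. ] -4.915607207842694
85 [564.7 169.2  85. ] -5.893616684192046
104 [556.6 170.1 104. ] -5.75685246218576
88 [527.6 172.3  88. ] 176.39278386383225
80 [524.5 172.5  80. ] 176.33554705548028
0 20 51 370 101
0 20 85 365 151
0 0 104 364 333
0 -16 88 368 404
5 20 51 359 101
5 20 85 353 151
5 0 104 364 333
5 -16 88 378 403
10 20 51 347 103
10 20 85 340 153
10 0 104 364 333
10 -16 88 387 402
15 20 51 337 105
15 20 85 328 156
15 0 104 364 333
15 -16 88 397 400
```

Emit:
{"api": "play_rows", "payload": {"rows": [{"dp": [-0.09, -0.13, 0.35], "turn": [0, 0, 0.65], "fingers": 0}, {"dp": [0, 0, 0.9], "turn": [0, 0, 0], "fingers": 0}, {"dp": [0, 0, 0.9], "turn": [0, 0, 0], "fingers": 0}, {"dp": [0, 0, 0.8], "turn": [0, 0, 0], "fingers": 0}, {"dp": [0, 0, 0.4], "turn": [0, 0, 0], "fingers": 0}]}}

```text
clock: 2.28
eef_pos: [543.1, 170.5, 53.6]
tcp_rot: [3.14, 0.004, -0.065]
contact_force: [-0.6, -1.2, 0.1]
opening: 1.0
grasp_force: 0.0
```

Emit:
{"api": "play_rows", "payload": {"rows": [{"dp": [0, 0, 0], "turn": [0, 0, 0], "fingers": 0.5}, {"dp": [0, 0, 0], "turn": [0, 0, 0], "fingers": 0.6}, {"dp": [0, 0, 0], "turn": [0, 0, 0], "fingers": 0.7}, {"dp": [0, 0, 0], "turn": [0, 0, 0], "fingers": 0.75}, {"dp": [0, 0, 0], "turn": [0, 0, 0], "fingers": 0.8}], "force": 60}}

```text
clock: 2.7
eef_pos: [546.4, 171.5, 58.8]
tcp_rot: [-3.141, -0.002, -0.068]
contact_force: [0.3, -0.4, -0.4]
opening: 0.298
grasp_force: 0.0
```

Emit:
{"api": "play_rows", "payload": {"rows": [{"dp": [0, 0, 0], "turn": [0, 0, 0], "fingers": 0.9}, {"dp": [0, 0, 0], "turn": [0, 0, 0], "fingers": 1}, {"dp": [0, 0, 0], "turn": [0, 0, 0], "fingers": 1}, {"dp": [0, 0, 0], "turn": [0, 0, 0], "fingers": 1}, {"dp": [0, 0, 0], "turn": [0, 0, 0], "fingers": 1}]}}

```text
clock: 3.12
eef_pos: [546.2, 171.4, 58.6]
tcp_rot: [-3.141, -0.002, -0.068]
contact_force: [-0.4, -0.7, 7.0]
opening: 0.13
grasp_force: 58.5
```

Emit:
{"api": "play_rows", "payload": {"rows": [{"dp": [0, 0, 0], "turn": [0, 0, 0], "fingers": 1}, {"dp": [0, 0, 0], "turn": [0, 0, 0], "fingers": 1}]}}

```text
clock: 3.28
eef_pos: [546.2, 171.5, 58.6]
tcp_rot: [-3.141, -0.002, -0.068]
contact_force: [-1.3, -0.4, 6.3]
opening: 0.13
grasp_force: 58.5
```

Emit:
{"api": "play_rows", "payload": {"rows": [{"dp": [0, 0, -0.2], "turn": [0, 0, 0], "fingers": 1}, {"dp": [0, 0, -0.5], "turn": [0, 0, 0], "fingers": 1}, {"dp": [0, 0, -0.7], "turn": [0, 0, 0], "fingers": 1}, {"dp": [0, 0, -0.7], "turn": [0, 0, 0], "fingers": 1}, {"dp": [0, 0, -0.4], "turn": [0, 0, 0], "fingers": 1}], "force": 70}}

```text
clock: 3.7
eef_pos: [546.3, 171.5, 160.8]
tcp_rot: [-3.14, -0.003, -0.068]
contact_force: [0.7, 1.0, -0.8]
opening: 0.125
grasp_force: 68.0
```

Emit:
{"api": "play_rows", "payload": {"rows": [{"dp": [0, 0.3, 0], "turn": [0, 0, 0], "fingers": 1}, {"dp": [0, 0.6, 0], "turn": [0, 0, 0], "fingers": 1}, {"dp": [0, 0.8, 0], "turn": [0, 0, 0], "fingers": 1}, {"dp": [0, 0.9, 0], "turn": [0, 0, 0], "fingers": 1}, {"dp": [0, 0.9, 0], "turn": [0, 0, 0], "fingers": 1}]}}

```text
clock: 4.12
eef_pos: [534.7, 29.9, 156.7]
tcp_rot: [3.141, 0.001, -0.067]
contact_force: [0.3, 0.2, -2.5]
opening: 0.128
grasp_force: 68.2
```

Emit:
{"api": "play_rows", "payload": {"rows": [{"dp": [-0.1, 0.9, 0], "turn": [0, 0, 0], "fingers": 1}, {"dp": [0, 0.9, 0], "turn": [0, 0, 0], "fingers": 1}, {"dp": [0, 0.9, 0], "turn": [0, 0, 0], "fingers": 1}, {"dp": [0, 0.8, 0], "turn": [0, 0, 0], "fingers": 1}, {"dp": [0, 0.5, 0], "turn": [0, 0, 0], "fingers": 1}]}}

```text
clock: 4.53
eef_pos: [519.5, -131.1, 156.7]
tcp_rot: [3.141, 0.001, -0.069]
contact_force: [0.9, 0.4, -2.1]
opening: 0.131
grasp_force: 68.3
```

Emit:
{"api": "play_rows", "payload": {"rows": [{"dp": [0, 0, 0], "turn": [0, 0, 0], "fingers": 1}, {"dp": [0, 0, 0], "turn": [0, 0, 0], "fingers": 1}, {"dp": [0, 0, 0], "turn": [0, 0, 0], "fingers": 1}]}}

```text
clock: 4.78
eef_pos: [520.3, -127.7, 156.8]
tcp_rot: [-3.141, 0.001, -0.069]
contact_force: [-0.3, -0.6, -2.7]
opening: 0.129
grasp_force: 68.4
```

Run:
```python
from h import *
f=shot('wrist','w2.png'); s=r.sense();print(s['clock'],s['eef_pos'],s['tcp_rot'],s['contact_force'])
for p in((481,-192,60),(520,-201,60)):print(proj(f,p,True))
```

```text
4.8333 [ 520.50074067 -127.22521581  156.91419216] [-3.14121564e+00  8.38728595e-04 -6.77924828e-02] [ 0.63820273  0.35717002 -1.76061428]
(np.float64(413.73584546273395), np.float64(292.9744393291055))
(np.float64(427.11310196977286), np.float64(240.36154910822177))
```

View pics/w2.png

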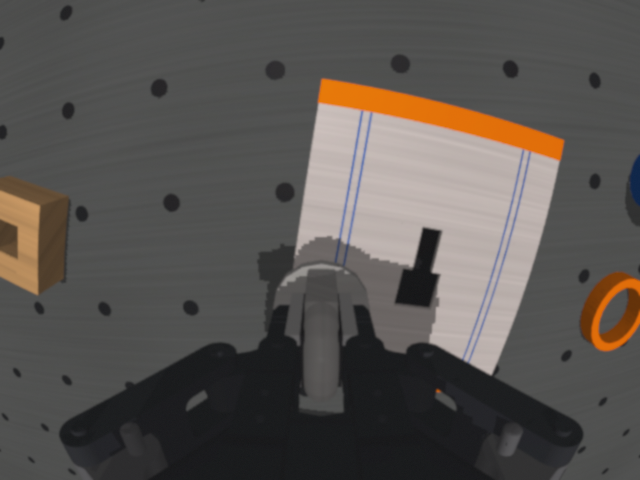

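The lug is held, and the keyhole shows at (417,287) with its slot end at (431,230). I extract its outline by code.

```bash
cat > key.py <<'E'
from h import *
from scipy.optimize import least_squares
def key(fn,u,v):
    f=load(fn);g=cv2.cvtColor(np.array(f['pixels']),cv2.COLOR_RGB2GRAY)
    n,l=cv2.connectedComponents((g<60).astype(np.uint8),connectivity=4)
    m=(l==l[v,u]).astype(np.uint8);print('area',m.sum())
    vs,us=np.nonzero(m);P=np.array([hit(f,a,b,60,True)[:2] for a,b in zip(us,vs)])
    # fit: signed shape membership via area overlap -> use contour points to shape distance
    c=max(cv2.findContours(m,cv2.RETR_EXTERNAL,cv2.CHAIN_APPROX_NONE)[0],key=len)[:,0]
    Q=np.array([hit(f,a,b,60,True)[:2] for a,b in c])
    def sd(p):
        b=lambda x0,x1,h:np.maximum(np.abs(p[:,0]-(x0+x1)/2)-(x1-x0)/2,np.abs(p[:,1])-h)
        return np.minimum(b(-14.5,14.5,14.5),b(-14.5,46,7.5))
    def fun(q):
        R=np.array([[np.cos(q[2]),-np.sin(q[2])],[np.sin(q[2]),np.cos(q[2])]])
        return sd((Q-q[:2])@R)+0.3
    s=least_squares(fun,[P[:,0].mean()-12,P[:,1].mean()+2,-0.22],loss='soft_l1',diff_step=1e-4)
    x=s.x;print('entry',x[:2].round(1),'yaw',x[2].round(4),'home',(x[:2]+40*np.array([np.cos(x[2]),np.sin(x[2])])).round(1),'rms',np.sqrt(np.mean(fun(x)**2)))
    return x
E
python3 - <<'E'
from key import *
x=key('w2.png',425,265)
f=load('w2.png')
# lug check: flange
E
```

```text
area 1903
entry [ 484.6 -194. ] yaw -0.2317 home [ 523.5 -203.2] rms 1.406490203735186
```

Emit:
{"api": "play_rows", "payload": {"rows": [{"dp": [-0.15, 0.34, 0.0], "turn": [0, 0, 0], "fingers": 1}, {"dp": [-0.16, 0.36, 0.2], "turn": [0, 0, 0], "fingers": 1}, {"dp": [-0.15, 0.34, 0.3], "turn": [0, 0, 0], "fingers": 1}, {"dp": [-0.15, 0.34, 0.3], "turn": [0, 0, 0], "fingers": 1}, {"dp": [-0.15, 0.34, 0.2], "turn": [0, 0, 0], "fingers": 1}]}}

```text
clock: 5.25
eef_pos: [485.4, -193.5, 116.3]
tcp_rot: [-3.141, 0.001, -0.066]
contact_force: [0.1, -0.1, -1.6]
opening: 0.126
grasp_force: 68.5
```

Emit:
{"api": "play_rows", "payload": {"rows": [{"dp": [0, 0, 0], "turn": [0, 0, 0], "fingers": 1}, {"dp": [0, 0, 0], "turn": [0, 0, 0], "fingers": 1}, {"dp": [0, 0, 0], "turn": [0, 0, 0], "fingers": 1}, {"dp": [0, 0, 0], "turn": [0, 0, 0], "fingers": 1}]}}

```text
clock: 5.58
eef_pos: [486.8, -193.6, 117.9]
tcp_rot: [3.141, -0.001, -0.067]
contact_force: [-0.1, -0.1, -1.4]
opening: 0.13
grasp_force: 68.5
```

Run:
```python
from h import *
from scipy.spatial.transform import Rotation as Ro
f=shot('wrist','w3.png'); s=r.sense();print(s['clock'],s['eef_pos'],s['tcp_rot'],s['contact_force'])
g=shot('side','s3.png')
R=Ro.from_euler('xyz',s['tcp_rot']).as_matrix();T=s['eef_pos']
for n,p in(('fl r',(22,0,7.6)),('fl +y',(0,22,7.6)),('fl -y',(0,-22,7.6)),('headfront',(12,0,40.6)),('headL',(0,-12,37)),('headR',(0,12,37))):
    q=T+R@np.array(p,float);print(n,np.round(proj(f,q,True)))
e=np.array([484.6,-194,60]);y=-.2317;c=np.array([[np.cos(y),-np.sin(y)],[np.sin(y),np.cos(y)]])
for p in((14.5,14.5),(14.5,-14.5),(14.5,7.5),(14.5,-7.5),(46,7.5),(46,-7.5),(0,14.5),(0,-14.5)): print(p,np.round(proj(f,np.r_[e[:2]+c@np.array(p),60],True)))
a=cv2.imread('pics/w3.png')[170:320,220:420];a=cv2.resize(a,None,fx=4,fy=4,interpolation=cv2.INTER_CUBIC);cv2.imwrite('pics/c3.png',a)
```

```text
5.6333 [ 486.78825868 -193.68699914  117.8349483 ] [ 3.14143468e+00 -1.01315908e-03 -6.69477656e-02] [-0.11632749 -0.33421874 -1.43389884]
fl r [321. 260.]
fl +y [370. 306.]
fl -y [272. 306.]
headfront [321. 257.]
headL [298. 281.]
headR [344. 281.]
(14.5, 14.5) [301. 243.]
(14.5, -14.5) [351. 251.]
(14.5, 7.5) [313. 245.]
(14.5, -7.5) [339. 249.]
(46, 7.5) [322. 191.]
(46, -7.5) [349. 195.]
(0, 14.5) [297. 267.]
(0, -14.5) [346. 275.]
```

View pics/c3.png

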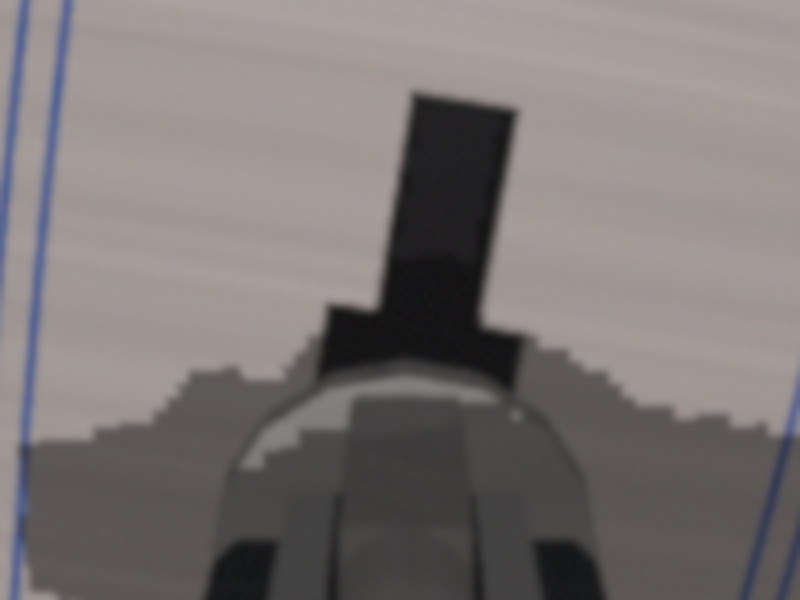

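The crop shows the keyhole about 0.6 mm right of and 1.5 mm below the prediction (slot end corners at (413,92) and (518,110), opening corners at (330,305) and (525,335)). The flange front edge is at (405,362). I correct for that and lower.

Emit:
{"api": "play_rows", "payload": {"rows": [{"dp": [-0.06, 0.03, 0], "turn": [0, 0, 0], "fingers": 1}, {"dp": [0, 0, 0.2], "turn": [0, 0, 0], "fingers": 1}, {"dp": [0, 0, 0.1], "turn": [0, 0, 0], "fingers": 1}, {"dp": [0, 0, 0.1], "turn": [0, 0, 0], "fingers": 1}, {"dp": [0, 0, 0.05], "turn": [0, 0, 0], "fingers": 1}]}}

```text
clock: 6.1
eef_pos: [483.1, -195.3, 98.4]
tcp_rot: [-3.141, 0.001, -0.068]
contact_force: [-0.1, -0.3, -1.7]
opening: 0.128
grasp_force: 68.5
```

Emit:
{"api": "play_rows", "payload": {"rows": [{"dp": [0, 0, 0.05], "turn": [0, 0, 0], "fingers": 1}, {"dp": [0, 0, 0], "turn": [0, 0, 0], "fingers": 1}, {"dp": [0, 0, 0], "turn": [0, 0, 0], "fingers": 1}]}}

```text
clock: 6.35
eef_pos: [483.5, -195.4, 97.1]
tcp_rot: [-3.141, 0.0, -0.068]
contact_force: [0.5, -0.1, -1.9]
opening: 0.123
grasp_force: 68.5
```

Emit:
{"api": "play_rows", "payload": {"rows": [{"dp": [0.02, -0.015, 0.05], "turn": [0, 0, 0], "fingers": 1}, {"dp": [0, 0, 0.08], "turn": [0, 0, 0], "fingers": 1}, {"dp": [0, 0, 0.08], "turn": [0, 0, 0], "fingers": 1}, {"dp": [0, 0, 0.08], "turn": [0, 0, 0], "fingers": 1}, {"dp": [0, 0, 0], "turn": [0, 0, 0], "fingers": 1}]}}

```text
clock: 6.77
eef_pos: [483.9, -194.7, 84.9]
tcp_rot: [-3.141, 0.001, -0.068]
contact_force: [0.1, -0.3, -2.6]
opening: 0.125
grasp_force: 68.5
```

Emit:
{"api": "play_rows", "payload": {"rows": [{"dp": [0, 0, 0.08], "turn": [0, 0, 0], "fingers": 1}, {"dp": [0, 0, 0.05], "turn": [0, 0, 0], "fingers": 1}, {"dp": [0, 0, 0.04], "turn": [0, 0, 0], "fingers": 1}, {"dp": [0, 0, 0], "turn": [0, 0, 0], "fingers": 1}, {"dp": [0, 0, 0], "turn": [0, 0, 0], "fingers": 1}]}}

```text
clock: 7.18
eef_pos: [484.3, -194.9, 78.8]
tcp_rot: [-3.142, 0.0, -0.068]
contact_force: [-0.1, -0.2, -1.5]
opening: 0.131
grasp_force: 68.5
```

Emit:
{"api": "play_rows", "payload": {"rows": [{"dp": [0, 0, 0.05], "turn": [0, 0, 0], "fingers": 1}, {"dp": [0, 0, 0.03], "turn": [0, 0, 0], "fingers": 1}, {"dp": [0, 0, 0], "turn": [0, 0, 0], "fingers": 1}, {"dp": [0, 0, 0], "turn": [0, 0, 0], "fingers": 1}]}}

```text
clock: 7.52
eef_pos: [484.3, -194.9, 75.6]
tcp_rot: [-3.142, 0.0, -0.068]
contact_force: [0.1, 0.2, -1.1]
opening: 0.13
grasp_force: 68.5
```

Emit:
{"api": "play_rows", "payload": {"rows": [{"dp": [0, 0, 0.02], "turn": [0, 0, 0], "fingers": 1}, {"dp": [0, 0, 0], "turn": [0, 0, 0], "fingers": 1}, {"dp": [0, 0, 0], "turn": [0, 0, 0], "fingers": 1}]}}

```text
clock: 7.77
eef_pos: [484.3, -194.9, 74.9]
tcp_rot: [-3.142, 0.0, -0.068]
contact_force: [0.2, 1.5, -2.5]
opening: 0.128
grasp_force: 68.5
```

Emit:
{"api": "play_rows", "payload": {"rows": [{"dp": [0, 0, 0.02], "turn": [0, 0, 0], "fingers": 1}, {"dp": [0, 0, 0], "turn": [0, 0, 0], "fingers": 1}, {"dp": [0, 0, 0], "turn": [0, 0, 0], "fingers": 1}]}}

```text
clock: 8.02
eef_pos: [484.3, -194.9, 74.0]
tcp_rot: [-3.142, 0.0, -0.068]
contact_force: [-1.1, -1.0, -1.2]
opening: 0.129
grasp_force: 68.5
```

Emit:
{"api": "play_rows", "payload": {"rows": [{"dp": [0, 0, 0.015], "turn": [0, 0, 0], "fingers": 1}, {"dp": [0, 0, 0], "turn": [0, 0, 0], "fingers": 1}, {"dp": [0, 0, 0], "turn": [0, 0, 0], "fingers": 1}]}}

```text
clock: 8.27
eef_pos: [484.4, -194.9, 73.7]
tcp_rot: [3.142, -0.0, -0.068]
contact_force: [-1.4, -0.5, 2.3]
opening: 0.129
grasp_force: 68.9
```

Emit:
{"api": "play_rows", "payload": {"rows": [{"dp": [0, 0, 0.015], "turn": [0, 0, 0], "fingers": 1}, {"dp": [0, 0, 0], "turn": [0, 0, 0], "fingers": 1}, {"dp": [0, 0, 0], "turn": [0, 0, 0], "fingers": 1}]}}

```text
clock: 8.52
eef_pos: [484.4, -194.9, 73.6]
tcp_rot: [3.142, -0.0, -0.068]
contact_force: [-3.8, 0.7, 10.8]
opening: 0.133
grasp_force: 70.4
```

Emit:
{"api": "play_rows", "payload": {"rows": [{"dp": [0, 0, -0.04], "turn": [0, 0, 0], "fingers": 1}, {"dp": [0, 0, 0], "turn": [0, 0, 0], "fingers": 1}, {"dp": [0, 0, 0], "turn": [0, 0, 0], "fingers": 1}]}}

```text
clock: 8.77
eef_pos: [484.4, -194.9, 74.4]
tcp_rot: [3.142, -0.0, -0.068]
contact_force: [-0.4, 0.5, -1.9]
opening: 0.13
grasp_force: 68.5
```

Run:
```python
from h import *
f=load('w3.png');c=lambda u,v:hit(f,220+u/4,170+v/4,60,True)[:2]
a,b,d,e=c(413,92),c(380,312),c(518,110),c(480,325);o1,o2=c(330,305),c(525,335)
for p,q in((b,a),(e,d),((b+e)/2,(a+d)/2)): print(np.degrees(np.arctan2(*(q-p)[::-1])),np.linalg.norm(q-p))
for p,q in((a,d),(o1,o2)): print(np.degrees(np.arctan2(*(q-p)[::-1]))+90,np.linalg.norm(q-p))
y=-.228;u=np.array([np.cos(y),np.sin(y)])
print('entry',(o1+o2)/2-14.5*u,(b+e)/2-14.5*u,'home',(a+d)/2-6*u)
s=r.sense();print(s['eef_pos'],s['contact_force'])
```

```text
-12.179704259864621 31.69785926297328
-12.65399296575039 31.224369234795983
-12.41506409038693 31.460844785847076
-13.45908340248566 14.56692890354671
-12.9852804781043 28.037646750418244
entry [ 482.92514125 -194.45064577] [ 483.13770308 -194.77347809] home [ 522.14288419 -203.45856407]
[ 484.37944344 -194.90167558   74.39667191] [-0.36059937  0.54637246 -1.94064105]
```

Emit:
{"api": "play_rows", "payload": {"rows": [{"dp": [0.1, 0.015, 0], "turn": [0, 0, 0], "fingers": 1}, {"dp": [0.1, 0.015, 0], "turn": [0, 0, 0], "fingers": 1}, {"dp": [0.1, 0.015, 0], "turn": [0, 0, 0], "fingers": 1}, {"dp": [0, 0, 0], "turn": [0, 0, 0], "fingers": 1}, {"dp": [0, 0, 0], "turn": [0, 0, 0], "fingers": 1}]}}

```text
clock: 9.18
eef_pos: [496.6, -197.6, 74.4]
tcp_rot: [3.142, -0.0, -0.068]
contact_force: [0.4, 0.0, -2.0]
opening: 0.13
grasp_force: 68.5
```

Emit:
{"api": "play_rows", "payload": {"rows": [{"dp": [0.1, 0.015, 0], "turn": [0, 0, 0], "fingers": 1}, {"dp": [0.1, 0.015, 0], "turn": [0, 0, 0], "fingers": 1}, {"dp": [0, 0, 0], "turn": [0, 0, 0], "fingers": 1}, {"dp": [0, 0, 0], "turn": [0, 0, 0], "fingers": 1}]}}

```text
clock: 9.52
eef_pos: [504.4, -199.3, 74.5]
tcp_rot: [3.142, -0.0, -0.068]
contact_force: [0.0, -0.1, -2.1]
opening: 0.133
grasp_force: 68.5
```

No side load; continue in the slot.

Emit:
{"api": "play_rows", "payload": {"rows": [{"dp": [0.1, 0.015, 0], "turn": [0, 0, 0], "fingers": 1}, {"dp": [0.1, 0.015, 0], "turn": [0, 0, 0], "fingers": 1}, {"dp": [0, 0, 0], "turn": [0, 0, 0], "fingers": 1}, {"dp": [0, 0, 0], "turn": [0, 0, 0], "fingers": 1}]}}

```text
clock: 9.85
eef_pos: [512.3, -201.1, 74.5]
tcp_rot: [3.142, -0.0, -0.068]
contact_force: [-0.2, 0.0, -2.3]
opening: 0.127
grasp_force: 68.5
```

Emit:
{"api": "play_rows", "payload": {"rows": [{"dp": [0.1, 0.015, 0], "turn": [0, 0, 0], "fingers": 1}, {"dp": [0.06, 0.009, 0], "turn": [0, 0, 0], "fingers": 1}, {"dp": [0, 0, 0], "turn": [0, 0, 0], "fingers": 1}, {"dp": [0, 0, 0], "turn": [0, 0, 0], "fingers": 1}]}}

```text
clock: 10.18
eef_pos: [518.5, -202.4, 74.5]
tcp_rot: [-3.142, -0.0, -0.068]
contact_force: [0.3, 0.3, -2.6]
opening: 0.128
grasp_force: 68.5
```

Emit:
{"api": "play_rows", "payload": {"rows": [{"dp": [0.05, 0.008, 0], "turn": [0, 0, 0], "fingers": 1}, {"dp": [0.05, 0.008, 0], "turn": [0, 0, 0], "fingers": 1}, {"dp": [0, 0, 0], "turn": [0, 0, 0], "fingers": 1}, {"dp": [0, 0, 0], "turn": [0, 0, 0], "fingers": 1}]}}

```text
clock: 10.52
eef_pos: [522.4, -203.3, 74.5]
tcp_rot: [3.142, -0.0, -0.068]
contact_force: [-0.4, 0.2, -2.3]
opening: 0.129
grasp_force: 68.5
```

Emit:
{"api": "play_rows", "payload": {"rows": [{"dp": [0.015, 0.002, 0], "turn": [0, 0, 0], "fingers": 1}, {"dp": [0, 0, 0], "turn": [0, 0, 0], "fingers": 1}, {"dp": [0, 0, 0], "turn": [0, 0, 0], "fingers": 1}]}}

```text
clock: 10.77
eef_pos: [522.8, -203.4, 74.5]
tcp_rot: [-3.142, 0.0, -0.068]
contact_force: [-1.0, 0.4, -2.2]
opening: 0.128
grasp_force: 68.5
```

Emit:
{"api": "play_rows", "payload": {"rows": [{"dp": [0.015, 0.002, 0], "turn": [0, 0, 0], "fingers": 1}, {"dp": [0, 0, 0], "turn": [0, 0, 0], "fingers": 1}, {"dp": [0, 0, 0], "turn": [0, 0, 0], "fingers": 1}]}}

```text
clock: 11.02
eef_pos: [523.5, -203.6, 74.5]
tcp_rot: [3.142, -0.0, -0.068]
contact_force: [0.9, 1.4, -1.7]
opening: 0.13
grasp_force: 68.5
```

Emit:
{"api": "play_rows", "payload": {"rows": [{"dp": [0.015, 0.002, 0], "turn": [0, 0, 0], "fingers": 1}, {"dp": [0, 0, 0], "turn": [0, 0, 0], "fingers": 1}, {"dp": [0, 0, 0], "turn": [0, 0, 0], "fingers": 1}]}}

```text
clock: 11.27
eef_pos: [524.1, -203.7, 74.5]
tcp_rot: [-3.142, 0.0, -0.068]
contact_force: [-0.6, -0.6, -0.3]
opening: 0.132
grasp_force: 68.5
```

Emit:
{"api": "play_rows", "payload": {"rows": [{"dp": [0.015, 0.002, 0], "turn": [0, 0, 0], "fingers": 1}, {"dp": [0, 0, 0], "turn": [0, 0, 0], "fingers": 1}, {"dp": [0, 0, 0], "turn": [0, 0, 0], "fingers": 1}]}}

```text
clock: 11.52
eef_pos: [524.3, -203.7, 74.4]
tcp_rot: [-3.141, 0.001, -0.068]
contact_force: [-2.1, -0.1, -0.8]
opening: 0.129
grasp_force: 68.5
```

Emit:
{"api": "play_rows", "payload": {"rows": [{"dp": [0.01, 0.001, 0], "turn": [0, 0, 0], "fingers": 1}, {"dp": [0, 0, 0], "turn": [0, 0, 0], "fingers": 1}, {"dp": [0, 0, 0], "turn": [0, 0, 0], "fingers": 1}]}}

```text
clock: 11.77
eef_pos: [524.4, -203.7, 74.3]
tcp_rot: [-3.141, 0.001, -0.068]
contact_force: [-4.5, 0.2, 0.8]
opening: 0.13
grasp_force: 68.6
```

Emit:
{"api": "play_rows", "payload": {"rows": [{"dp": [-0.012, 0, 0], "turn": [0, 0, 0], "fingers": 1}, {"dp": [0, 0, -0.02], "turn": [0, 0, 0], "fingers": 1}, {"dp": [0, 0, 0], "turn": [0, 0, 0], "fingers": 1}, {"dp": [0, 0, 0], "turn": [0, 0, 0], "fingers": 1}]}}

```text
clock: 12.1
eef_pos: [524.4, -203.7, 75.2]
tcp_rot: [-3.141, 0.0, -0.068]
contact_force: [-3.3, 1.1, -1.9]
opening: 0.13
grasp_force: 68.4
```

Emit:
{"api": "play_rows", "payload": {"rows": [{"dp": [0, 0, -0.013], "turn": [0, 0, 0], "fingers": 1}, {"dp": [0, 0, 0], "turn": [0, 0, 0], "fingers": 1}, {"dp": [0, 0, -0.013], "turn": [0, 0, 0], "fingers": 1}, {"dp": [0, 0, 0], "turn": [0, 0, 0], "fingers": 1}]}}

```text
clock: 12.43
eef_pos: [524.4, -203.7, 76.3]
tcp_rot: [-3.141, 0.0, -0.068]
contact_force: [-3.7, 1.4, -2.9]
opening: 0.126
grasp_force: 68.4
```

Emit:
{"api": "play_rows", "payload": {"rows": [{"dp": [0, 0, -0.013], "turn": [0, 0, 0], "fingers": 1}, {"dp": [0, 0, 0], "turn": [0, 0, 0], "fingers": 1}, {"dp": [0, 0, -0.013], "turn": [0, 0, 0], "fingers": 1}, {"dp": [0, 0, 0], "turn": [0, 0, 0], "fingers": 1}]}}

```text
clock: 12.77
eef_pos: [524.4, -203.7, 77.4]
tcp_rot: [-3.141, 0.0, -0.068]
contact_force: [-3.9, 1.0, -3.3]
opening: 0.128
grasp_force: 68.4
```

Emit:
{"api": "play_rows", "payload": {"rows": [{"dp": [-0.008, 0, -0.013], "turn": [0, 0, 0], "fingers": 1}, {"dp": [0, 0, 0], "turn": [0, 0, 0], "fingers": 1}, {"dp": [0, 0, -0.013], "turn": [0, 0, 0], "fingers": 1}, {"dp": [0, 0, 0], "turn": [0, 0, 0], "fingers": 1}]}}

```text
clock: 13.1
eef_pos: [524.3, -203.8, 78.5]
tcp_rot: [3.142, -0.0, -0.068]
contact_force: [-2.7, 0.1, -1.9]
opening: 0.13
grasp_force: 68.4
```

Emit:
{"api": "play_rows", "payload": {"rows": [{"dp": [0, 0, -0.013], "turn": [0, 0, 0], "fingers": 1}, {"dp": [0, 0, 0], "turn": [0, 0, 0], "fingers": 1}, {"dp": [0, 0, -0.013], "turn": [0, 0, 0], "fingers": 1}, {"dp": [0, 0, 0], "turn": [0, 0, 0], "fingers": 1}]}}

```text
clock: 13.43
eef_pos: [524.4, -203.8, 79.6]
tcp_rot: [3.142, -0.0, -0.068]
contact_force: [-3.5, 1.1, -3.4]
opening: 0.13
grasp_force: 68.4
```

Emit:
{"api": "play_rows", "payload": {"rows": [{"dp": [0, 0, -0.013], "turn": [0, 0, 0], "fingers": 1}, {"dp": [0, 0, 0], "turn": [0, 0, 0], "fingers": 1}, {"dp": [0, 0, -0.013], "turn": [0, 0, 0], "fingers": 1}, {"dp": [0, 0, 0], "turn": [0, 0, 0], "fingers": 1}]}}

```text
clock: 13.77
eef_pos: [524.3, -203.8, 80.6]
tcp_rot: [3.142, -0.0, -0.068]
contact_force: [-2.6, 1.8, -2.5]
opening: 0.131
grasp_force: 68.4
```

Emit:
{"api": "play_rows", "payload": {"rows": [{"dp": [0, 0, -0.013], "turn": [0, 0, 0], "fingers": 1}, {"dp": [0, 0, 0], "turn": [0, 0, 0], "fingers": 1}, {"dp": [0, 0, -0.013], "turn": [0, 0, 0], "fingers": 1}, {"dp": [0, 0, 0], "turn": [0, 0, 0], "fingers": 1}]}}

```text
clock: 14.1
eef_pos: [524.3, -203.8, 81.6]
tcp_rot: [3.142, -0.0, -0.068]
contact_force: [-2.9, 0.7, -2.5]
opening: 0.127
grasp_force: 68.4
```

Emit:
{"api": "play_rows", "payload": {"rows": [{"dp": [0, 0, -0.013], "turn": [0, 0, 0], "fingers": 1}, {"dp": [0, 0, 0], "turn": [0, 0, 0], "fingers": 1}, {"dp": [0, 0, -0.013], "turn": [0, 0, 0], "fingers": 1}, {"dp": [0, 0, 0], "turn": [0, 0, 0], "fingers": 1}]}}

```text
clock: 14.43
eef_pos: [524.3, -203.8, 82.6]
tcp_rot: [3.142, -0.0, -0.068]
contact_force: [-2.4, 0.7, -2.1]
opening: 0.129
grasp_force: 68.4
```

Emit:
{"api": "play_rows", "payload": {"rows": [{"dp": [0, 0, -0.013], "turn": [0, 0, 0], "fingers": 1}, {"dp": [0, 0, 0], "turn": [0, 0, 0], "fingers": 1}, {"dp": [0, 0, -0.013], "turn": [0, 0, 0], "fingers": 1}, {"dp": [0, 0, 0], "turn": [0, 0, 0], "fingers": 1}]}}

```text
clock: 14.77
eef_pos: [524.3, -203.8, 83.7]
tcp_rot: [3.142, -0.0, -0.068]
contact_force: [-3.0, 0.9, -2.8]
opening: 0.127
grasp_force: 68.4
```

Emit:
{"api": "play_rows", "payload": {"rows": [{"dp": [0, 0, -0.013], "turn": [0, 0, 0], "fingers": 1}, {"dp": [0, 0, 0], "turn": [0, 0, 0], "fingers": 1}, {"dp": [0, 0, -0.013], "turn": [0, 0, 0], "fingers": 1}, {"dp": [0, 0, 0], "turn": [0, 0, 0], "fingers": 1}]}}

```text
clock: 15.1
eef_pos: [524.3, -203.8, 84.7]
tcp_rot: [3.142, -0.0, -0.068]
contact_force: [-1.9, 1.0, -2.9]
opening: 0.127
grasp_force: 68.4
```

Emit:
{"api": "play_rows", "payload": {"rows": [{"dp": [0, 0, -0.013], "turn": [0, 0, 0], "fingers": 1}, {"dp": [0, 0, 0], "turn": [0, 0, 0], "fingers": 1}, {"dp": [0, 0, -0.013], "turn": [0, 0, 0], "fingers": 1}, {"dp": [0, 0, 0], "turn": [0, 0, 0], "fingers": 1}]}}

```text
clock: 15.43
eef_pos: [524.3, -203.8, 85.8]
tcp_rot: [3.142, -0.0, -0.068]
contact_force: [-2.0, -0.1, -2.4]
opening: 0.125
grasp_force: 68.4
```

Emit:
{"api": "play_rows", "payload": {"rows": [{"dp": [0, 0, -0.013], "turn": [0, 0, 0], "fingers": 1}, {"dp": [0, 0, 0], "turn": [0, 0, 0], "fingers": 1}, {"dp": [0, 0, -0.013], "turn": [0, 0, 0], "fingers": 1}, {"dp": [0, 0, 0], "turn": [0, 0, 0], "fingers": 1}]}}

```text
clock: 15.77
eef_pos: [524.1, -203.7, 86.0]
tcp_rot: [-3.142, 0.0, -0.068]
contact_force: [2.0, -1.0, -15.5]
opening: 0.129
grasp_force: 68.0
```

Emit:
{"api": "play_rows", "payload": {"rows": [{"dp": [0, 0, -0.002], "turn": [0, 0, 0], "fingers": 1}, {"dp": [0, 0, 0], "turn": [0, 0, 0], "fingers": 1}, {"dp": [0, 0, 0], "turn": [0, 0, 0], "fingers": 1}, {"dp": [0, 0, 0], "turn": [0, 0, 0], "fingers": 1}, {"dp": [0, 0, 0], "turn": [0, 0, 0], "fingers": 1}]}}

```text
clock: 16.18
eef_pos: [524.0, -203.7, 86.2]
tcp_rot: [-3.141, 0.001, -0.068]
contact_force: [3.4, -1.6, -26.0]
opening: 0.133
grasp_force: 67.9
```

Emit:
{"api": "play_rows", "payload": {"rows": [{"dp": [0, 0, 0.008], "turn": [0, 0, 0], "fingers": 1}, {"dp": [0, 0, 0], "turn": [0, 0, 0], "fingers": 1}, {"dp": [0, 0, 0], "turn": [0, 0, 0], "fingers": 1}, {"dp": [0, 0, 0], "turn": [0, 0, 0], "fingers": 1}, {"dp": [0, 0, 0], "turn": [0, 0, 0], "fingers": 1}]}}

```text
clock: 16.6
eef_pos: [524.1, -203.7, 86.2]
tcp_rot: [-3.142, 0.0, -0.068]
contact_force: [2.9, -1.4, -24.7]
opening: 0.126
grasp_force: 67.9
```

Emit:
{"api": "play_rows", "payload": {"rows": [{"dp": [0, 0, 0.005], "turn": [0, 0, 0], "fingers": 1}, {"dp": [0, 0, 0], "turn": [0, 0, 0], "fingers": 1}, {"dp": [0, 0, 0], "turn": [0, 0, 0], "fingers": 1}, {"dp": [0, 0, 0], "turn": [0, 0, 0], "fingers": 1}, {"dp": [0, 0, 0], "turn": [0, 0, 0], "fingers": 1}]}}

```text
clock: 17.02
eef_pos: [524.1, -203.7, 86.2]
tcp_rot: [-3.141, 0.0, -0.068]
contact_force: [3.0, -1.1, -25.2]
opening: 0.128
grasp_force: 68.0
```

Emit:
{"api": "play_rows", "payload": {"rows": [{"dp": [0, 0, 0.008], "turn": [0, 0, 0], "fingers": 1}, {"dp": [0, 0, 0], "turn": [0, 0, 0], "fingers": 1}, {"dp": [0, 0, 0], "turn": [0, 0, 0], "fingers": 1}]}}

```text
clock: 17.27
eef_pos: [524.2, -203.8, 86.1]
tcp_rot: [-3.142, 0.0, -0.068]
contact_force: [1.2, -1.4, -20.4]
opening: 0.129
grasp_force: 68.5
```

Emit:
{"api": "play_rows", "payload": {"rows": [{"dp": [0, 0, 0.003], "turn": [0, 0, 0], "fingers": 1}, {"dp": [0, 0, 0], "turn": [0, 0, 0], "fingers": 1}, {"dp": [0, 0, 0], "turn": [0, 0, 0], "fingers": 1}]}}

```text
clock: 17.52
eef_pos: [524.2, -203.8, 86.0]
tcp_rot: [-3.142, 0.0, -0.068]
contact_force: [0.3, 0.4, -17.3]
opening: 0.124
grasp_force: 68.9
```

Emit:
{"api": "play_rows", "payload": {"rows": [{"dp": [0, 0, 0], "turn": [0, 0, 0], "fingers": 1}, {"dp": [0, 0, 0], "turn": [0, 0, 0], "fingers": 1}, {"dp": [0, 0, 0], "turn": [0, 0, 0], "fingers": 1}]}}

```text
clock: 17.77
eef_pos: [524.2, -203.8, 86.0]
tcp_rot: [-3.142, 0.0, -0.068]
contact_force: [-1.3, -0.2, -14.9]
opening: 0.125
grasp_force: 69.2
```

Emit:
{"api": "play_rows", "payload": {"rows": [{"dp": [0, 0, -0.003], "turn": [0, 0, 0], "fingers": 1}, {"dp": [0, 0, 0], "turn": [0, 0, 0], "fingers": 1}, {"dp": [0, 0, 0], "turn": [0, 0, 0], "fingers": 1}]}}

```text
clock: 18.02
eef_pos: [524.2, -203.8, 86.0]
tcp_rot: [-3.142, 0.0, -0.068]
contact_force: [-1.8, -1.1, -15.2]
opening: 0.128
grasp_force: 69.2
```

Steady near 15 N; hold.

Emit:
{"api": "play_rows", "payload": {"rows": [{"dp": [0, 0, -0.001], "turn": [0, 0, 0], "fingers": 1}, {"dp": [0, 0, 0], "turn": [0, 0, 0], "fingers": 1}, {"dp": [0, 0, 0], "turn": [0, 0, 0], "fingers": 1}, {"dp": [0, 0, 0], "turn": [0, 0, 0], "fingers": 1}, {"dp": [0, 0, 0], "turn": [0, 0, 0], "fingers": 1}]}}

```text
clock: 18.43
eef_pos: [524.2, -203.8, 86.0]
tcp_rot: [3.142, 0.0, -0.068]
contact_force: [-1.4, 0.2, -14.8]
opening: 0.125
grasp_force: 69.2
```

Emit:
{"api": "play_rows", "payload": {"rows": [{"dp": [0, 0, -0.001], "turn": [0, 0, 0], "fingers": 1}, {"dp": [0, 0, 0], "turn": [0, 0, 0], "fingers": 1}, {"dp": [0, 0, 0], "turn": [0, 0, 0], "fingers": 1}, {"dp": [0, 0, 0], "turn": [0, 0, 0], "fingers": 1}, {"dp": [0, 0, 0], "turn": [0, 0, 0], "fingers": 1}]}}

```text
clock: 18.85
eef_pos: [524.2, -203.8, 86.0]
tcp_rot: [-3.142, 0.0, -0.068]
contact_force: [-1.8, 0.5, -13.8]
opening: 0.133
grasp_force: 69.2
```

Emit:
{"api": "play_rows", "payload": {"rows": [{"dp": [0, 0, 0], "turn": [0, 0, 0], "fingers": 1}, {"dp": [0, 0, 0], "turn": [0, 0, 0], "fingers": 1}, {"dp": [0, 0, 0], "turn": [0, 0, 0], "fingers": 1}, {"dp": [0, 0, 0], "turn": [0, 0, 0], "fingers": 1}, {"dp": [0, 0, 0], "turn": [0, 0, 0], "fingers": 1}]}}

```text
clock: 19.27
eef_pos: [524.2, -203.8, 86.0]
tcp_rot: [-3.142, 0.0, -0.068]
contact_force: [-0.8, -0.1, -15.8]
opening: 0.131
grasp_force: 69.2
```

Emit:
{"api": "play_rows", "payload": {"rows": [{"dp": [0, 0, -0.001], "turn": [0, 0, 0], "fingers": 1}, {"dp": [0, 0, 0], "turn": [0, 0, 0], "fingers": 1}, {"dp": [0, 0, 0], "turn": [0, 0, 0], "fingers": 1}, {"dp": [0, 0, 0], "turn": [0, 0, 0], "fingers": 1}, {"dp": [0, 0, 0], "turn": [0, 0, 0], "fingers": 1}]}}

```text
clock: 19.68
eef_pos: [524.2, -203.8, 86.0]
tcp_rot: [-3.142, 0.0, -0.068]
contact_force: [-1.2, -0.6, -15.6]
opening: 0.128
grasp_force: 69.1
```

Emit:
{"api": "play_rows", "payload": {"rows": [{"dp": [0, 0, 0], "turn": [0, 0, 0], "fingers": 1}, {"dp": [0, 0, 0], "turn": [0, 0, 0], "fingers": 1}, {"dp": [0, 0, 0], "turn": [0, 0, 0], "fingers": 1}, {"dp": [0, 0, 0], "turn": [0, 0, 0], "fingers": 1}, {"dp": [0, 0, 0], "turn": [0, 0, 0], "fingers": 1}]}}

```text
clock: 20.1
eef_pos: [524.2, -203.8, 86.0]
tcp_rot: [-3.142, 0.0, -0.068]
contact_force: [-1.1, -0.8, -16.1]
opening: 0.127
grasp_force: 69.1
```

Emit:
{"api": "play_rows", "payload": {"rows": [{"dp": [0, 0, 0], "turn": [0, 0, 0], "fingers": 1}, {"dp": [0, 0, 0], "turn": [0, 0, 0], "fingers": 1}, {"dp": [0, 0, 0], "turn": [0, 0, 0], "fingers": 1}, {"dp": [0, 0, 0], "turn": [0, 0, 0], "fingers": 1}, {"dp": [0, 0, 0], "turn": [0, 0, 0], "fingers": 1}]}}

```text
clock: 20.52
eef_pos: [524.2, -203.8, 86.1]
tcp_rot: [-3.142, 0.0, -0.068]
contact_force: [-0.9, 0.2, -17.8]
opening: 0.128
grasp_force: 69.0
```

Emit:
{"api": "play_rows", "payload": {"rows": [{"dp": [0, 0, 0.001], "turn": [0, 0, 0], "fingers": 1}, {"dp": [0, 0, 0], "turn": [0, 0, 0], "fingers": 1}, {"dp": [0, 0, 0], "turn": [0, 0, 0], "fingers": 1}, {"dp": [0, 0, 0], "turn": [0, 0, 0], "fingers": 1}, {"dp": [0, 0, 0], "turn": [0, 0, 0], "fingers": 1}]}}

```text
clock: 20.93
eef_pos: [524.2, -203.8, 86.0]
tcp_rot: [-3.142, 0.0, -0.068]
contact_force: [-0.6, 0.4, -15.7]
opening: 0.126
grasp_force: 69.0
```

Emit:
{"api": "play_rows", "payload": {"rows": [{"dp": [0, 0, 0], "turn": [0, 0, 0], "fingers": 1}, {"dp": [0, 0, 0], "turn": [0, 0, 0], "fingers": 1}, {"dp": [0, 0, 0], "turn": [0, 0, 0], "fingers": 1}, {"dp": [0, 0, 0], "turn": [0, 0, 0], "fingers": 1}, {"dp": [0, 0, 0], "turn": [0, 0, 0], "fingers": 1}]}}

```text
clock: 21.35
eef_pos: [524.2, -203.8, 86.1]
tcp_rot: [-3.142, 0.0, -0.068]
contact_force: [0.0, 0.2, -15.9]
opening: 0.127
grasp_force: 69.0
```

Emit:
{"api": "play_rows", "payload": {"rows": [{"dp": [0, 0, 0.03], "turn": [0, 0, 0], "fingers": 1}, {"dp": [0, 0, 0.03], "turn": [0, 0, 0], "fingers": 1}, {"dp": [0, 0, 0.03], "turn": [0, 0, 0], "fingers": 1}, {"dp": [0, 0, 0.03], "turn": [0, 0, 0], "fingers": 1}, {"dp": [0, 0, 0.03], "turn": [0, 0, 0], "fingers": 1}]}}

```text
clock: 21.77
eef_pos: [524.5, -204.0, 81.4]
tcp_rot: [3.141, -0.001, -0.068]
contact_force: [-6.2, 1.3, 2.8]
opening: 0.125
grasp_force: 71.6
```

Emit:
{"api": "play_rows", "payload": {"rows": [{"dp": [0, 0, 0.03], "turn": [0, 0, 0], "fingers": 1}, {"dp": [0, 0, 0.03], "turn": [0, 0, 0], "fingers": 1}, {"dp": [0, 0, 0.02], "turn": [0, 0, 0], "fingers": 1}, {"dp": [0, 0, 0], "turn": [0, 0, 0], "fingers": 1}, {"dp": [0, 0, 0], "turn": [0, 0, 0], "fingers": 1}]}}

```text
clock: 22.18
eef_pos: [524.4, -204.0, 78.0]
tcp_rot: [3.141, -0.0, -0.068]
contact_force: [-4.6, 0.7, -1.2]
opening: 0.126
grasp_force: 71.5
```

Emit:
{"api": "play_rows", "payload": {"rows": [{"dp": [0, 0, 0.03], "turn": [0, 0, 0], "fingers": 1}, {"dp": [0, 0, 0.03], "turn": [0, 0, 0], "fingers": 1}, {"dp": [0, 0, 0.025], "turn": [0, 0, 0], "fingers": 1}, {"dp": [0, 0, 0], "turn": [0, 0, 0], "fingers": 1}, {"dp": [0, 0, 0], "turn": [0, 0, 0], "fingers": 1}]}}

```text
clock: 22.6
eef_pos: [524.4, -204.0, 74.5]
tcp_rot: [3.141, -0.0, -0.068]
contact_force: [-5.2, 2.1, -1.3]
opening: 0.129
grasp_force: 71.4
```

Emit:
{"api": "play_rows", "payload": {"rows": [{"dp": [0, 0, 0.015], "turn": [0, 0, 0], "fingers": 1}, {"dp": [0, 0, 0], "turn": [0, 0, 0], "fingers": 1}, {"dp": [0, 0, 0], "turn": [0, 0, 0], "fingers": 1}]}}

```text
clock: 22.85
eef_pos: [524.5, -204.0, 74.0]
tcp_rot: [3.141, -0.0, -0.068]
contact_force: [-5.6, 1.9, -0.5]
opening: 0.129
grasp_force: 71.5
```

Emit:
{"api": "play_rows", "payload": {"rows": [{"dp": [-0.005, 0, 0.01], "turn": [0, 0, 0], "fingers": 1}, {"dp": [0, 0, 0], "turn": [0, 0, 0], "fingers": 1}, {"dp": [0, 0, 0], "turn": [0, 0, 0], "fingers": 1}]}}

```text
clock: 23.1
eef_pos: [524.4, -204.0, 73.7]
tcp_rot: [3.141, -0.001, -0.068]
contact_force: [-5.4, 1.1, 0.4]
opening: 0.128
grasp_force: 71.5
```

Emit:
{"api": "play_rows", "payload": {"rows": [{"dp": [0, 0, 0.008], "turn": [0, 0, 0], "fingers": 1}, {"dp": [0, 0, 0], "turn": [0, 0, 0], "fingers": 1}, {"dp": [0, 0, 0], "turn": [0, 0, 0], "fingers": 1}]}}

```text
clock: 23.35
eef_pos: [524.4, -204.0, 73.7]
tcp_rot: [3.141, -0.001, -0.068]
contact_force: [-7.0, 2.0, 3.7]
opening: 0.129
grasp_force: 72.3
```

Emit:
{"api": "play_rows", "payload": {"rows": [{"dp": [0, 0, 0], "turn": [0, 0, 0], "fingers": 1}, {"dp": [0, 0, 0], "turn": [0, 0, 0], "fingers": 1}, {"dp": [0, 0, 0], "turn": [0, 0, 0], "fingers": 1}], "force": 20}}

```text
clock: 23.6
eef_pos: [524.4, -204.0, 73.7]
tcp_rot: [3.141, -0.001, -0.068]
contact_force: [-6.7, 1.3, 4.3]
opening: 0.127
grasp_force: 72.3
```

Emit:
{"api": "play_rows", "payload": {"rows": [{"dp": [0, 0, 0], "turn": [0, 0, 0], "fingers": 0.8}, {"dp": [0, 0, 0], "turn": [0, 0, 0], "fingers": 0.7}, {"dp": [0, 0, 0], "turn": [0, 0, 0], "fingers": 0.5}, {"dp": [0, 0, 0], "turn": [0, 0, 0], "fingers": 0.4}, {"dp": [0, 0, 0], "turn": [0, 0, 0], "fingers": 0.4}]}}

```text
clock: 24.02
eef_pos: [524.7, -204.0, 72.6]
tcp_rot: [3.141, -0.001, -0.068]
contact_force: [0.8, -0.3, -0.0]
opening: 0.603
grasp_force: 0.0
```

Emit:
{"api": "play_rows", "payload": {"rows": [{"dp": [0, 0, 0], "turn": [0, 0, 0], "fingers": 0.4}, {"dp": [0, 0, -0.2], "turn": [0, 0, 0], "fingers": 0.4}, {"dp": [0, 0, -0.6], "turn": [0, 0, 0], "fingers": 0.4}, {"dp": [0, 0, -0.9], "turn": [0, 0, 0], "fingers": 0.4}, {"dp": [0, 0, -0.9], "turn": [0, 0, 0], "fingers": 0.4}]}}

```text
clock: 24.43
eef_pos: [523.2, -203.5, 177.0]
tcp_rot: [-3.141, 0.002, -0.068]
contact_force: [0.1, -0.7, -0.2]
opening: 0.597
grasp_force: 0.0
```

Emit:
{"api": "play_rows", "payload": {"rows": [{"dp": [0, 0, -0.9], "turn": [0, 0, 0], "fingers": 0.3}, {"dp": [0, 0, -0.6], "turn": [0, 0, 0], "fingers": 0.2}, {"dp": [0, 0, 0], "turn": [0, 0, 0], "fingers": 0}, {"dp": [0, 0, 0], "turn": [0, 0, 0], "fingers": 0}, {"dp": [0, 0, 0], "turn": [0, 0, 0], "fingers": 0}]}}

```text
clock: 24.85
eef_pos: [523.6, -203.6, 235.8]
tcp_rot: [-3.141, 0.001, -0.068]
contact_force: [0.5, 0.0, -0.4]
opening: 0.997
grasp_force: 0.0
```

Run:
```python
from h import *
w=shot('wrist','w4.png');g=shot('scene','g4.png')
a=cv2.resize(cv2.imread('pics/w4.png')[130:400,180:500],(400,338),interpolation=cv2.INTER_CUBIC)
b=cv2.resize(cv2.imread('pics/g4.png')[205:305,195:313],(400,338),interpolation=cv2.INTER_CUBIC)
cv2.imwrite('pics/c4.png',np.hstack([a,b]))
y=-.222;u=np.array([np.cos(y),np.sin(y)]);h=np.array([522.1,-203.5])
for n,q in(('slotend',np.r_[h+6*u,60]),('home fl c',np.r_[h,66]),('fl front',np.r_[h+22*u,66]),('top',np.r_[h,119])):
    p=proj(w,q,True);print(n,np.round(((p[0]-180)*1.25,(p[1]-130)*1.25)),)
s=r.sense();print(s['clock'],s['eef_pos'],s['contact_force'])
```

```text
slotend [178. 107.]
home fl c [176. 117.]
fl front [181.  86.]
top [176. 138.]
24.95 [ 523.15652356 -203.45349187  234.74050915] [ 0.71051965 -0.13660817 -0.28878695]
```

View pics/c4.png

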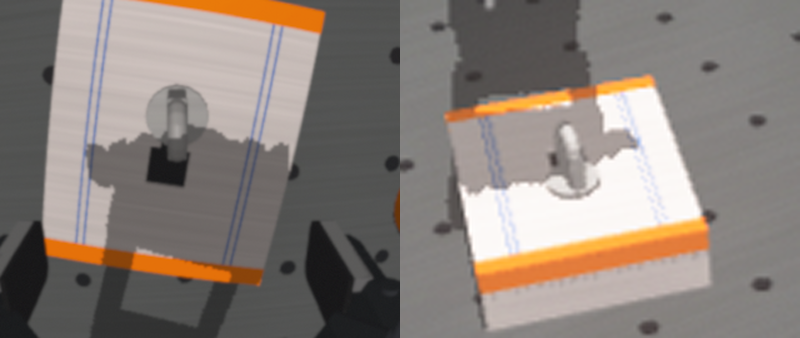

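Lug stands upright with its flange centre at crop (177,115), against (176,117) predicted for home. The gripper is clear, so I hand in.

```bash
python3 -c "
from rig import r
print(r.sign_off())"
```

```text
the job is handed in; nothing more can be done
None
```

The lug is fully home in the slot and standing upright with its flange on the sheet. I held about 15 N of upward pull on it for over three seconds (highest reading 26 N), then eased it down, let go and handed the job in at about 25 s.

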